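# Hold a lacquered test paddle inside the curing box

## Robot

A 7-joint arm with a two-finger parallel gripper is mounted at the origin on a cart in front of the work surface, level with it; the furniture and walls round the work are solid. World frame = base frame: x ahead of the robot, y to its left, z up, the work surface at z = 0. Lengths are in m, angles in rad, forces in N, time in s.
With the tool pointing down it reaches from about 0.4 to 0.85 m from the base axis. Payload 10.4 kg.
Tool frame: the origin (TCP) lies between the finger pads; the fingertips stand 11 mm ahead of it and the grasp point (between the pads) lies 8 mm behind it (r.tcp_to_tips is the distance from the TCP to the fingertips, in m); z points along the fingers, y is the line along which they close (so a half turn about z gives the same grasp; the last joint's range is limited). The gripper opens to 87 mm and grips with 3 to 60 N. Pads are 19 mm wide; open, the fingers measure 117 mm over their backs; the gripper's body (75 mm by 190 mm) begins 51 mm behind the grasp point.
Start: joints at [1.081, 0.332, -0.065, 1.46, 0.022, 1.35, -0.088], TCP at [0.281, -0.558, 0.2] pointing down, gripper open.
Joint ranges: [-2.6, 2.6], [-0.5, 2.12], [-1.47, 1.34], [0.16, 2.42], [-1.27, 4.41], [0.06, 2.06], [-2.6, 2.6]. Speed limits (rad/s): [2.22, 2.22, 2.79, 2.79, 3.14, 3.14, 3.14].

## Interface

Orientations are given as a unit quaternion [x, y, z, w].
In Python, from bench import r gives the robot as it stands. The module is installed in compiled form; this text tells all that it offers.
- The arm moves only by the shell command python3 -m crank 'ROWS' [FORCE]. ROWS is JSON, a list of rows, each an object of numbers: "claw": the closure, from -1 (fully open) to 1 (shut); "dx", "dy", "dz": the shift along the tool's x, y, z each as a share of 3 cm, from -1 to 1; "ax", "ay", "az": the turn, a rotation vector about the tool's x, y, z each as a share of 6 degrees, from -1 to 1. A call has 1 to 8 rows; each row shifts and turns the commanded pose from where the row before left it, along the tool's axes as they then stand; what a row does not reach is not made up. A row lasts 1/12 s, in which the tool goes at most 41.7 mm and 7.16 degrees, less where a joint would pass 70% of its speed; a pose out of reach is approached as far as the arm can. A call with a number of a shift or a turn outside -1 to 1 is refused whole. A call with a gripper value outside its range is refused whole. The fingers move at their own pace and stop on an object; FORCE is the grip in N (left out, the last holds). Time passes only in rows, so rows that do not move let the fingers close. It gives the time, the measured TCP pose, the force, the opening and the grip force at its end, in the units of the state.
- r.read_state(): the state, without advancing time (a new reading comes with each control period).
- r.camera(name): name is "side" or "top" or "wrist"; returns a dict with "color" (480x640x3 uint8, red, green, blue), "mtx" (3x3 intrinsics, pixels), "R" (3x3) and "t" (3): a world point X has camera coordinates R X + t; the wrist camera has in their place "hand_eye" (4x4, takes a point from camera to tool coordinates, whose origin is the TCP and whose axes are the flange's). Camera axes: x right, y down, z forward; pixel columns grow to the right and rows downward; lengths in m; the calibration is good to about 2 mm. The wrist camera is an equidistant fisheye: a pixel r from the principal point sees the ray r / f radians off the axis. A picture is of the moment at which its call begins: read the wrist's pose just before it. There is no depth.
- r.close_job(): hands the job in; it is judged then, once.
The state is a dict: "time": time; "joint_positions": joint angles; "joint_vel": joint speeds; "joint_torque": joint torques, N m; "ee_pos": TCP position; "eef_rot": TCP orientation; "ft_force": force on the tool from outside, world axes, zero at the start; "torque": the same for the moment, N m; "width": finger opening in m; "grip_force": force on a finger pad.
Only numpy, scipy, OpenCV 4.12 (cv2) and the standard library are available. Lean on these libraries where they do the work, as an engineer would, in place of code of your own. Each camera call takes 0.05 s, during which the arm holds its last target. There are 200 camera calls.

## Task

Push the door of the grey curing box shut until it clicks onto its catch and stays shut. Then take the red paddle out of the wooden rack by its handle, pass its blade down through the slot in the box's top until the whole red-lacquered end is inside the chamber, and finish still holding it there upright, with the handle clear above the slot rim and nothing but the gripper carrying it. Leave the blue and yellow paddles in the rack and do not disturb the other things on the table.

Things in the scene. Friction and masses are not known exactly. Their poses are not given: they have to be found in the camera images.
- curing_box: Fixed grey sheet-metal curing box, 160 (x) x 180 (y) x 140 mm high, black bevelled slot rim on its top. Origin: centre of its underside on the table. Its -x side is the front with the door, +y is to the left seen from the front, z up. The chamber floor is 10 mm above the table, so the deepest the blade can go never reaches it.
- slot (a point): Centre of the slot in the box's top, at the level of the top plate's upper face, 140 mm above the table. The slot is 12 mm along x and 46 mm along y (axes as the box); the plate is 8 mm thick. A black bevelled rim round it stands 8 mm above the plate and leads in, its mouth about 6 mm wider on every side.
- door (a joint): Angle of the box's front door, rad: 0 = shut and seated on its catch, larger = open (swings out to the front, -x of the box); starts 0.35 to 0.65. Light hinge that stays where left. A sprung roller catch starts to resist at about 0.14 rad, needs about 4 to 9 N of push near the free edge to ride over its crest at about 0.05 rad, and then draws the door to 0 and holds it; let go before the crest, the door is pushed back ajar to about 0.14. The door stops at 0.
- door_hinge (a point): Point on the door's vertical hinge axis, at the left (+y) front edge of the box, 90 mm above the table. The door panel is 172 mm wide from this axis to its free edge (to -y when shut), 10 mm thick (the axis lies in mid-thickness), from 12 to 132 mm above the table; white frame with an amber window.
- door_push (a point): Point on the outer face of the door near its free edge, 140 mm from the hinge axis and 108 mm above the table: a good place to push. Axes turn with the door; -x is the outward normal of the face.
- rack: Fixed light-wood rack, 60 (x) x 222 (y) x 42 mm high, three slots 72 mm apart along y, each 14 x 48 mm and 34 mm deep, each with a paddle standing in it (in any order). Origin: centre of the underside.
- red_handle (a point): Centre of the handle of the red paddle, to be grasped from above across x. Handle 20 mm thick (x), 44 mm wide (y), 45 mm tall, with a red cap on top; wood below it. The blade, 10 mm thick (x) and 44 mm wide (y), reaches 80 mm down from the handle's shoulder; its lowest 38 mm are lacquered red. Shoulder 22.5 mm below this point, handle top 22.5 mm above, blade tip 102.5 mm below. z is up along the paddle. About 70 g. The same either way round (half turn about z).
- red_tip (a point): Centre of the lower end face of the red paddle's blade; axes as the paddle, z up along it. In the rack it stands 8 mm above the table.
- paddle_red: The whole red paddle; origin at the centre of the blade's lower end face, axes as red_tip.
- blue_handle (a point): Centre of the handle of the blue-capped paddle, same shape as the red one; stays in the rack.
- yellow_handle (a point): Centre of the handle of the yellow-capped paddle, same shape as the red one; stays in the rack.
- glue_bottle: Glue bottle, 50 mm across, 130 mm tall, standing at the right; bystander.
- masking_tape: Roll of masking tape, 96 mm across, 25 mm tall, lying at the right front; bystander.
- brush: Flat glue brush, 158 mm long, lying behind the rack; bystander.
There are look-alikes about, which are no part of the job. Leave any purple or turquoise look-alike of the paddle_red alone. What is shaped like the part that bears yellow_handle but pink is not meant.

How it is judged:
On the way, in this order (a step that is already met when the one before it is completed fails the run):
1. the door is shut and seated on its catch (value of joint door below 0.025 rad and contact force between each of the arm, the fingers and curing_box below 0.5 N), for 0.2 s.
2. the red paddle is lifted clear of the rack in the gripper (height (world z) of red_tip above 0.05 m and contact force between the fingers and paddle_red above 1 N), for 0.1 s.
3. the lacquered end is through the slot and held (horizontal distance between red_tip and slot below 0.007 m and z of red_tip in the frame of slot below -0.045 m), for 0.2 s.
At the end, for the whole second after the job is handed in: Door seated (within 0.025 rad of shut); red paddle gripped, still, upright within 0.08 rad, tip 45 to 71 mm below the top plate's upper face and within 7 mm of the slot centre, so nothing else carries it; blue and yellow paddles still standing in the rack (all of step 3 and value of joint door below 0.025 rad and z of red_tip in the frame of slot above -0.071 m and angle between red_tip's own z axis and vertical below 0.08 rad and contact force between the fingers and paddle_red above 1 N and linear speed of paddle_red below 0.02 m/s and height (world z) of blue_handle between 0.1 and 0.125 m and horizontal distance between each of blue_handle, yellow_handle and rack below 0.09 m and height (world z) of yellow_handle between 0.1 and 0.125 m); the arm keeps its last pose, push and grip.
It fails at once if the blade went into the slot while the door was not shut on its catch (horizontal distance between red_tip and slot below 0.02 m and z of red_tip in the frame of slot below -0.01 m and value of joint door above 0.04 rad).
It fails at once if another paddle was disturbed (distance of any of blue_handle, yellow_handle from where it was at the start of the episode above 0.03 m).
It fails at once if a bystander was disturbed (distance of any of glue_bottle, masking_tape, brush from where it was at the start of the episode above 0.03 m).
It also fails if it takes over 61 s, if anything falls off the work surface, if the arm or the gripper's body presses on something with over 40 N, if the wrist force passes 120 N, or if a joint passes its speed limit or range.

## Working session

There is one attempt and no reset: what is moved stays moved. The work goes in short steps, Python scripts to look and compute and a shell command to move; the robot and the scene stay as the last step left them, time stands still between calls to the robot, and variables do not carry over. Pictures are saved under pics/ and viewed, at most 10 in all, crops included, and the job is handed in when it is done.

```bash
mkdir -p pics; python3 - <<'E'
from bench import r
import cv2,numpy as np
s=r.read_state();print(s)
for n in("top","side"):
    c=r.camera(n);cv2.imwrite(f"pics/{n}0.png",c["color"][:,:,::-1]);print(n,c["mtx"].round(1).tolist(),c["R"].round(4).tolist(),c["t"].round(4).tolist())
c=r.camera("wrist");print({k:np.round(v,4).tolist() for k,v in c.items() if k!="color"})
E
```

```text
{'time': 0.0, 'joint_positions': array([ 1.08138233,  0.33285724, -0.06468461,  1.46093977,  0.02163566,
        1.34988194, -0.088516  ]), 'joint_vel': array([-0.00066899,  0.00034249, -0.00014975, -0.00160568, -0.00148973,
        0.00089692, -0.00057368]), 'joint_torque': array([-1.28868606e-05, -6.23248816e+01,  2.46099679e-02, -3.89900494e+01,
       -6.13528769e-02,  3.95875261e-02,  1.15583621e-04]), 'ee_pos': array([ 0.28106586, -0.557775  ,  0.1987638 ]), 'eef_rot': array([ 9.72883994e-01,  2.31292566e-01, -2.10853048e-04, -6.62257661e-04]), 'ft_force': array([-0.48583894, -0.13007768, -0.0509176 ]), 'torque': array([-0.01298448,  0.01620035,  0.04157203]), 'grip_force': 0.0, 'width': 0.08704768337294445}
top [[564.6, 0.0, 319.6], [0.0, 564.6, 240.4], [0.0, 0.0, 1.0]] [[-0.0271, -0.9996, -0.008], [-0.9929, 0.0278, -0.1153], [0.1155, 0.0048, -0.9933]] [0.0082, 0.5635, 1.5518]
side [[522.9, 0.0, 325.0], [0.0, 522.9, 247.1], [0.0, 0.0, 1.0]] [[-0.8897, -0.4565, 0.0037], [-0.1712, 0.3262, -0.9297], [0.4232, -0.8278, -0.3683]] [0.4803, 0.1882, 1.2267]
{'mtx': [[371.6483, 0.0, 315.0649], [0.0, 371.6483, 232.2065], [0.0, 0.0, 1.0]], 'hand_eye': [[0.0003, -0.9545, -0.2983, 0.0825], [1.0, -0.0003, 0.0018, -0.0006], [-0.0018, -0.2983, 0.9545, -0.1845], [0.0, 0.0, 0.0, 1.0]]}
```

View pics/top0.png

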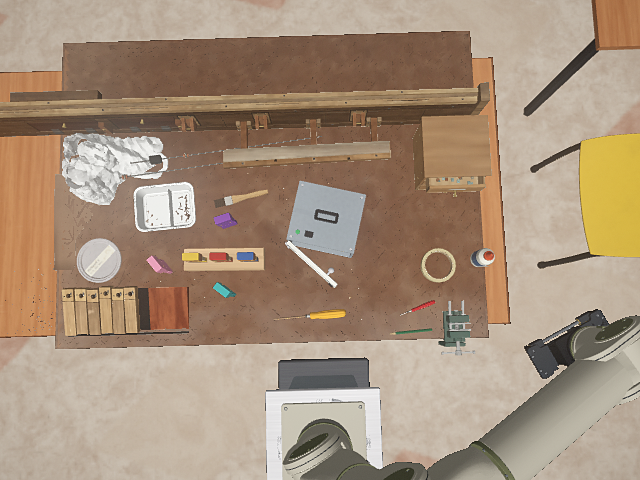

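View pics/side0.png

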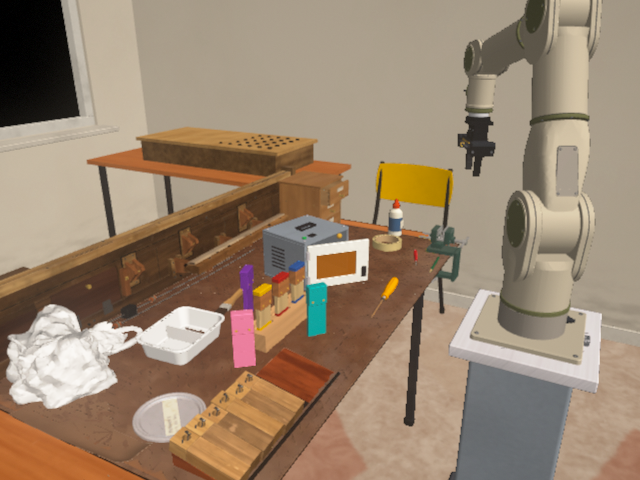

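The top view shows the box at about (326,216), with its slot rim at (326,216). The door is open, running from its hinge at about (288,243) to its free edge at about (337,286). In the rack stand yellow (192,257), red (218,257) and blue (246,257). The look-alikes stand outside it: purple (225,220), pink (157,264) and turquoise (224,290). The paddle meant is the one at (218,257): red cap, standing in the rack's middle slot.

```bash
cat > h.py <<'E'
import cv2,numpy as np
from bench import r
from scipy.spatial.transform import Rotation as Ro
def ray(c,px):
    d=np.linalg.inv(c["mtx"])@np.array([px[0],px[1],1.]);R=np.array(c["R"]);t=np.array(c["t"])
    return -R.T@t,R.T@d
def onz(c,px,z):
    o,d=ray(c,px);return o+d*(z-o[2])/d[2]
def tri(c1,p1,c2,p2):
    A=np.zeros((3,3));b=np.zeros(3);L=[]
    for c,p in((c1,p1),(c2,p2)):
        o,d=ray(c,p);d/=np.linalg.norm(d);P=np.eye(3)-np.outer(d,d);A+=P;b+=P@o;L.append((o,P))
    x=np.linalg.solve(A,b);return x,[np.linalg.norm(P@(x-o)) for o,P in L]
def blobs(m,box,amin=15):
    x0,y0,x1,y1=box;k=np.zeros(m.shape,np.uint8);k[y0:y1,x0:x1]=m[y0:y1,x0:x1]
    cs,_=cv2.findContours(k,cv2.RETR_EXTERNAL,cv2.CHAIN_APPROX_NONE)
    return [(cv2.minAreaRect(c),cv2.contourArea(c)) for c in sorted(cs,key=cv2.contourArea)[::-1] if cv2.contourArea(c)>amin]
def hsv(c): return cv2.cvtColor(c["color"],cv2.COLOR_RGB2HSV)
E
python3 - <<'E'
from h import *
np.set_printoptions(precision=4,suppress=True)
c=r.camera("top");H=hsv(c);h,s,v=[H[...,i].astype(int) for i in range(3)]
def show(name,m,box,z,n=3):
    for (rc,a) in blobs(m.astype(np.uint8),box)[:n]:
        P=np.array([onz(c,p,z) for p in cv2.boxPoints(rc)])[:,:2]
        e=P[1]-P[0];f=P[2]-P[1]
        print(name,np.round(rc[0],1),a,P.mean(0),"sides",np.linalg.norm(e).round(4),np.linalg.norm(f).round(4),"ang",np.degrees([np.arctan2(e[1],e[0]),np.arctan2(f[1],f[0])]).round(1),"\n",P.tolist() if name in("door","boxtop") else "")
show("rim",v<60,(305,200,345,230),.148)
show("red",((h<8)|(h>172))&(s>150),(205,245,235,270),.135)
show("blue",(abs(h-110)<12)&(s>120),(232,245,262,270),.135)
show("yel",(abs(h-25)<6)&(s>170),(178,245,206,270),.135)
show("door",(s<40)&(v>190),(270,230,350,295),.132)
show("boxtop",(s<50)&(v>110)&(v<190)&(abs(h-105)<25),(280,170,375,265),.140)
cr=cv2.resize(c["color"][165:300,150:370],None,fx=3.6,fy=3.6,interpolation=cv2.INTER_CUBIC);cv2.imwrite("pics/crop.png",cr[:,:,::-1])
E
```

```text
red [217.5 256. ] 90.0 [0.5181 0.2605] sides 0.0394 0.0158 ang [-91.6 179.6] 
 
blue [244.5 255.5] 94.5 [0.5174 0.1897] sides 0.0393 0.0184 ang [-91.6 179.2] 
 
door [312.8 261.2] 278.0 [0.498  0.0116] sides 0.0311 0.1732 ang [ -41.8 -132.3] 
 [[0.5445363572227359, 0.08606270925518], [0.5677398821354633, 0.06533145844757679], [0.4512960248834714, -0.06284530439728603], [0.4285117156156345, -0.04208956879018806]]
boxtop [325.3 218.8] 4231.0 [ 0.6083 -0.0244] sides 0.1724 0.1816 ang [ -13.1 -103.8] 
 [[0.5457772641360699, 0.08268363072010897], [0.7136623037018708, 0.04368594730368086], [0.6702426682220588, -0.132600428271292], [0.503562672632967, -0.09149964569313368]]
```

View pics/crop.png

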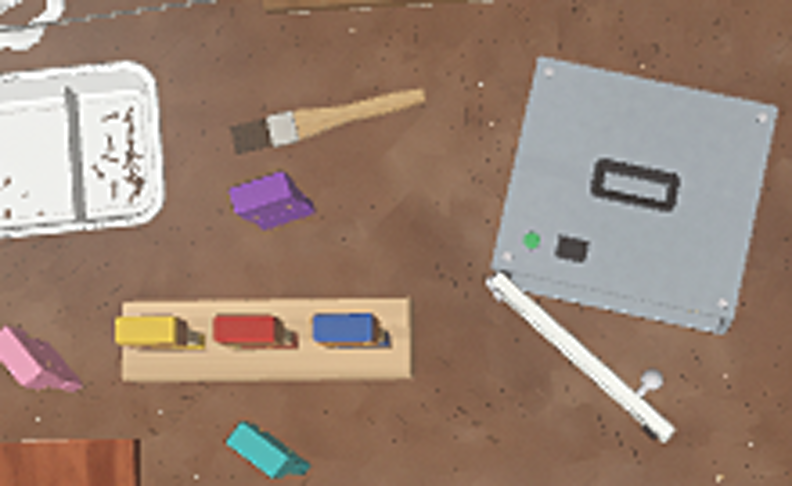

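The crop confirms the red cap at crop (247,330), in the middle slot between yellow and blue. The rim is at crop (636,185). The door runs from crop (500,282) to (665,432). Next I'll refine the rim, the yaw and the door.

```bash
python3 - <<'E'
from h import *
np.set_printoptions(precision=4,suppress=True)
c=r.camera("top");H=hsv(c);h,s,v=[H[...,i].astype(int) for i in range(3)]
d=r.camera("side");Hd=hsv(d);hd,sd,vd=[Hd[...,i].astype(int) for i in range(3)]
print(v[209:224,312:342].tolist()[7])
m=((v<110)).astype(np.uint8)
for rc,a in blobs(m,(308,204,346,228)): 
    P=np.array([onz(c,p,.148) for p in cv2.boxPoints(rc)])[:,:2];print("rim",rc,a,P.mean(0),P.tolist())
# box outline corners on plate: back edge & side edges by fit
crop=((s<60)&(v>125)&(v<200)&(h>90)&(h<125)).astype(np.uint8)
k=np.zeros_like(crop);k[170:265,275:375]=crop[170:265,275:375]
cs,_=cv2.findContours(k,cv2.RETR_EXTERNAL,cv2.CHAIN_APPROX_NONE);C=max(cs,key=cv2.contourArea)[:,0]
A=cv2.approxPolyDP(C,5,True)[:,0];print("poly",[(p.tolist(),onz(c,p,.14)[:2]) for p in A])
# red handle: triangulate cap
mr=(((h<8)|(h>172))&(s>150)).astype(np.uint8); mrd=(((hd<8)|(hd>172))&(sd>150)).astype(np.uint8)
for n,mm,b in(("top",mr,(205,245,235,272)),("side",mrd,(265,262,300,320))): print(n,[(rc,a) for rc,a in blobs(mm,b,5)])
# side rim
print("side rim",blobs((vd<70).astype(np.uint8),(285,215,335,240),5))
# door white in top
dm=((s<45)&(v>185)).astype(np.uint8)
k=np.zeros_like(dm);k[236:292,280:345]=dm[236:292,280:345]
ys,xs=np.nonzero(k);l=cv2.fitLine(np.c_[xs,ys].astype(np.float32),cv2.DIST_HUBER,0,.01,.01).ravel();t=(np.c_[xs,ys]-l[2:])@l[:2]
e=[l[2:]+l[:2]*q for q in(t.min(),t.max())];print("door ends",e,[onz(c,p,.132)[:2] for p in e])
cv2.imwrite("pics/c2.png",cv2.resize(d["color"][200:350,225:375],None,fx=4,fy=4,interpolation=cv2.INTER_CUBIC)[:,:,::-1])
E
```

```text
[176, 187, 104, 61, 61, 133, 189, 183, 182, 181, 178, 178, 176, 176, 176, 179, 181, 183, 185, 180, 182, 169, 143, 134, 69, 60, 79, 186, 181, 178]
rim ((325.9317321777344, 215.9853515625), (23.746633529663086, 10.755826950073242), 12.094757080078125) 225.0 [ 0.614  -0.0262] [[0.6075648258638302, 0.007206910281446873], [0.6352307971568758, 0.0005909826533214129], [0.6203241058035471, -0.05974954946025482], [0.5927275624478732, -0.05301369916407268]]
poly [([299, 181], array([0.7109, 0.0423])), ([287, 239], array([0.5572, 0.0772])), ([350, 257], array([ 0.5054, -0.0859])), ([365, 195], array([ 0.6683, -0.1309]))]
top [(((217.5, 256.0), (6.0, 15.0), 90.0), 90.0)]
side [(((280.076904296875, 277.1153259277344), (8.043152809143066, 17.75040626525879), 56.3099365234375), 105.0), (((281.7253723144531, 311.7434997558594), (2.8792622089385986, 13.892441749572754), 59.74356460571289), 11.5)]
side rim [(((305.60003662109375, 226.3000030517578), (4.743415832519531, 19.289892196655273), 71.56504821777344), 58.5)]
door ends [array([284.2209, 239.1047]), array([335.7163, 285.1998])] [array([0.5581, 0.0851]), array([ 0.4335, -0.0467])]
```

View pics/c2.png

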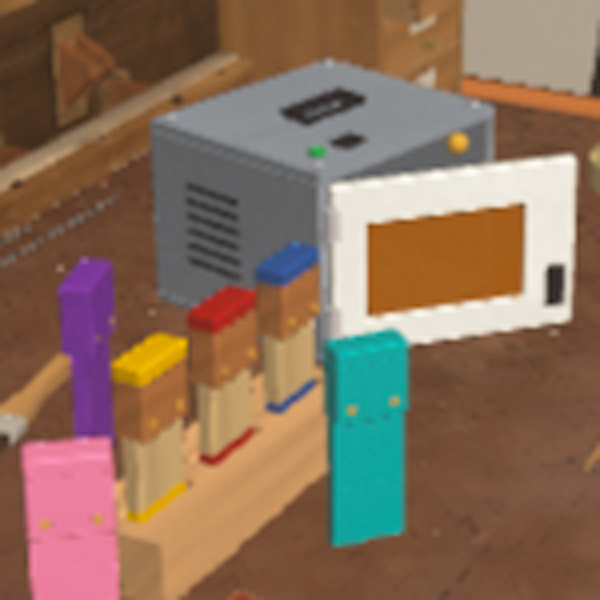

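```bash
python3 -m crank '[{"claw":1,"dx":0.87,"dy":-0.98,"dz":-0.3},{"claw":1,"dx":0.87,"dy":-0.98,"dz":-0.3},{"claw":1,"dx":0.87,"dy":-0.98,"dz":-0.3},{"claw":1,"dx":0.87,"dy":-0.98,"dz":-0.3},{"claw":1,"dx":0.87,"dy":-0.98},{"claw":1,"dx":0.87,"dy":-0.98},{"claw":1,"dx":0.87,"dy":-0.98},{"claw":1,"dx":0.87,"dy":-0.98}]'
python3 -m crank '[{"claw":1,"dx":0.87,"dy":-0.98},{"claw":1,"dx":0.87,"dy":-0.98},{"claw":1,"dx":0.87,"dy":-0.98},{"claw":1,"dx":0.87,"dy":-0.98},{"claw":1,"dx":0.87,"dy":-0.98},{"claw":1,"dx":0.87,"dy":-0.98},{"claw":1,"dx":0.87,"dy":-0.98},{"claw":1}]'
python3 -m crank '[{"claw":1,"az":-1},{"claw":1,"az":-1},{"claw":1,"az":-1},{"claw":1,"az":-1},{"claw":1,"az":-1},{"claw":1,"az":-1},{"claw":1,"az":-1},{"claw":1}]'
```

```text
invalid input at $[0]: expected keys claw, dx, dy, dz, ax, ay, az
invalid input at $[0]: expected keys claw, dx, dy, dz, ax, ay, az
invalid input at $[0]: expected keys claw, dx, dy, dz, ax, ay, az
```

```bash
python3 -m crank '[{"claw":1,"dx":0.87,"dy":-0.98,"dz":-0.3,"ax":0,"ay":0,"az":0},{"claw":1,"dx":0.87,"dy":-0.98,"dz":-0.3,"ax":0,"ay":0,"az":0},{"claw":1,"dx":0.87,"dy":-0.98,"dz":-0.3,"ax":0,"ay":0,"az":0},{"claw":1,"dx":0.87,"dy":-0.98,"dz":-0.3,"ax":0,"ay":0,"az":0},{"claw":1,"dx":0.87,"dy":-0.98,"dz":0,"ax":0,"ay":0,"az":0},{"claw":1,"dx":0.87,"dy":-0.98,"dz":0,"ax":0,"ay":0,"az":0},{"claw":1,"dx":0.87,"dy":-0.98,"dz":0,"ax":0,"ay":0,"az":0},{"claw":1,"dx":0.87,"dy":-0.98,"dz":0,"ax":0,"ay":0,"az":0}]'
python3 -m crank '[{"claw":1,"dx":0.87,"dy":-0.98,"dz":0,"ax":0,"ay":0,"az":0},{"claw":1,"dx":0.87,"dy":-0.98,"dz":0,"ax":0,"ay":0,"az":0},{"claw":1,"dx":0.87,"dy":-0.98,"dz":0,"ax":0,"ay":0,"az":0},{"claw":1,"dx":0.87,"dy":-0.98,"dz":0,"ax":0,"ay":0,"az":0},{"claw":1,"dx":0.87,"dy":-0.98,"dz":0,"ax":0,"ay":0,"az":0},{"claw":1,"dx":0.87,"dy":-0.98,"dz":0,"ax":0,"ay":0,"az":0},{"claw":1,"dx":0.87,"dy":-0.98,"dz":0,"ax":0,"ay":0,"az":0},{"claw":1,"dx":0,"dy":0,"dz":0,"ax":0,"ay":0,"az":0}]'
python3 -m crank '[{"claw":1,"dx":0,"dy":0,"dz":0,"ax":0,"ay":0,"az":-1},{"claw":1,"dx":0,"dy":0,"dz":0,"ax":0,"ay":0,"az":-1},{"claw":1,"dx":0,"dy":0,"dz":0,"ax":0,"ay":0,"az":-1},{"claw":1,"dx":0,"dy":0,"dz":0,"ax":0,"ay":0,"az":-1},{"claw":1,"dx":0,"dy":0,"dz":0,"ax":0,"ay":0,"az":-1},{"claw":1,"dx":0,"dy":0,"dz":0,"ax":0,"ay":0,"az":-1},{"claw":1,"dx":0,"dy":0,"dz":0,"ax":0,"ay":0,"az":-1},{"claw":1,"dx":0,"dy":0,"dz":0,"ax":0,"ay":0,"az":0}]'
```

```text
time: 0.97
ee_pos: [0.362, -0.2523, 0.2357]
eef_rot: [0.973, 0.231, 0.0, 0.0]
ft_force: [1.0, 0.4, 0.4]
width: 0.0418
grip_force: 0.0
time: 1.63
ee_pos: [0.4333, 0.0195, 0.2361]
eef_rot: [0.972, 0.236, 0.001, -0.001]
ft_force: [-0.2, 0.9, 0.2]
width: 0.0008
grip_force: 0.0
time: 2.3
ee_pos: [0.4324, 0.0118, 0.2356]
eef_rot: [0.824, 0.567, -0.0, 0.0]
ft_force: [-0.6, 0.2, -0.9]
width: 0.0004
grip_force: 0.0
```

```bash
python3 -m crank '[{"claw":1,"dx":0,"dy":0,"dz":0.85,"ax":0,"ay":0,"az":0},{"claw":1,"dx":0,"dy":0,"dz":0.85,"ax":0,"ay":0,"az":0},{"claw":1,"dx":0,"dy":0,"dz":0.85,"ax":0,"ay":0,"az":0},{"claw":1,"dx":0,"dy":0,"dz":0.85,"ax":0,"ay":0,"az":0},{"claw":1,"dx":0,"dy":0,"dz":0.85,"ax":0,"ay":0,"az":0},{"claw":1,"dx":0,"dy":0,"dz":0,"ax":0,"ay":0,"az":0}]'
python3 -m crank '[{"claw":1,"dx":-0.16,"dy":0.4,"dz":0,"ax":0,"ay":0,"az":0},{"claw":1,"dx":-0.16,"dy":0.4,"dz":0,"ax":0,"ay":0,"az":0},{"claw":1,"dx":-0.16,"dy":0.4,"dz":0,"ax":0,"ay":0,"az":0},{"claw":1,"dx":-0.16,"dy":0.4,"dz":0,"ax":0,"ay":0,"az":0},{"claw":1,"dx":-0.16,"dy":0.4,"dz":0,"ax":0,"ay":0,"az":0},{"claw":1,"dx":0,"dy":0,"dz":0,"ax":0,"ay":0,"az":0}]'
```

```text
time: 2.8
ee_pos: [0.4295, 0.0117, 0.1041]
eef_rot: [0.826, 0.563, -0.002, -0.002]
ft_force: [-1.8, 0.0, -1.3]
width: 0.0005
grip_force: 0.0
time: 3.3
ee_pos: [0.4817, -0.0348, 0.1084]
eef_rot: [0.826, 0.563, 0.001, 0.0]
ft_force: [-0.7, -0.1, -1.0]
width: 0.0009
grip_force: 0.0
```

```bash
python3 -m crank '[{"claw":1,"dx":-0.06,"dy":0.2,"dz":0,"ax":0,"ay":0,"az":0},{"claw":1,"dx":-0.06,"dy":0.2,"dz":0,"ax":0,"ay":0,"az":0},{"claw":1,"dx":-0.06,"dy":0.2,"dz":0,"ax":0,"ay":0,"az":0}]'
python3 -m crank '[{"claw":1,"dx":-0.06,"dy":0.1,"dz":0,"ax":0,"ay":0,"az":0},{"claw":1,"dx":0,"dy":0,"dz":0,"ax":0,"ay":0,"az":0}]'
```

```text
time: 3.55
ee_pos: [0.4949, -0.044, 0.1081]
eef_rot: [0.825, 0.565, -0.0, 0.0]
ft_force: [-0.5, -0.3, -0.2]
width: 0.0008
grip_force: 0.0
time: 3.72
ee_pos: [0.497, -0.0471, 0.108]
eef_rot: [0.826, 0.564, 0.0, 0.0]
ft_force: [-0.3, 0.2, -0.1]
width: 0.0003
grip_force: 0.0
```

```bash
python3 -m crank '[{"claw":1,"dx":0,"dy":0.15,"dz":0,"ax":0,"ay":0,"az":0},{"claw":1,"dx":0,"dy":0,"dz":0,"ax":0,"ay":0,"az":0}]'
python3 -m crank '[{"claw":1,"dx":0,"dy":0.15,"dz":0,"ax":0,"ay":0,"az":0},{"claw":1,"dx":0,"dy":0,"dz":0,"ax":0,"ay":0,"az":0}]'
python3 - <<'E'
from h import *
s=r.read_state();print(s["ft_force"])
c=r.camera("top");d=r.camera("side")
a=cv2.resize(c["color"][180:300,270:380],None,fx=3.5,fy=3.5);b=cv2.resize(d["color"][200:320,250:360],None,fx=3.5,fy=3.5)
cv2.imwrite("pics/c3.png",np.hstack([a,b])[:,:,::-1])
E
```

```text
time: 3.88
ee_pos: [0.5013, -0.0483, 0.1081]
eef_rot: [0.825, 0.565, 0.0, 0.0]
ft_force: [0.2, -0.1, 0.2]
width: 0.0006
grip_force: 0.0
time: 4.05
ee_pos: [0.5056, -0.05, 0.1081]
eef_rot: [0.825, 0.565, 0.0, 0.0]
ft_force: [-0.2, 0.4, 0.0]
width: 0.0006
grip_force: 0.0
[-0.15202639  0.40752212  0.04746413]
```

View pics/c3.png

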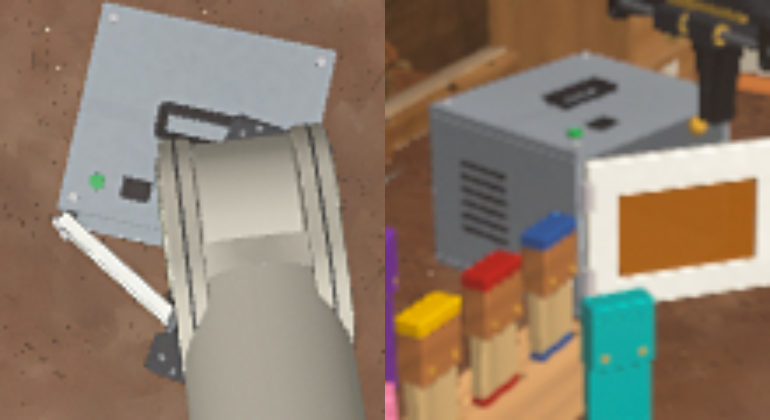

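The picture shows the door still open, from crop (60,220) to (170,320), with the fingers hanging between it and the box. The fingers look higher than the reported pose, so I'll check the cameras against the arm.

```bash
python3 - <<'E'
from h import *
np.set_printoptions(precision=4,suppress=True)
c=r.camera("top");d=r.camera("side")
print("rim",tri(c,(325.93,215.98),d,(305.6,226.3)))
print("red cap",tri(c,(217.5,256),d,(280.1,277.1)))
def pj(c,X):
    q=np.array(c["R"])@X+c["t"];u=np.array(c["mtx"])@q;return u[:2]/u[2]
s=r.read_state();p=s["ee_pos"];R=Ro.from_quat(s["eef_rot"]).as_matrix();print(p,R)
for n,o in(("tcp",[0,0,0]),("tip",[0,0,.011]),("fingerroot",[0,0,-.059])): print(n,pj(c,p+R@o),pj(d,p+R@o))
for sx in(-1,1):
  for sy in(-1,1): o=R@np.array([sx*.0375,sy*.095,-.059]);print("body",sx,sy,pj(c,p+o),pj(d,p+o))
a=cv2.resize(d["color"][180:300,280:400],None,fx=5,fy=5,interpolation=cv2.INTER_CUBIC)
w=r.camera("wrist");cv2.imwrite("pics/c4.png",cv2.resize(np.hstack([cv2.resize(a,(480,480)),w["color"]]),(800,343))[:,:,::-1])
E
```

```text
rim (array([ 0.6149, -0.0263,  0.1423]), [np.float64(2.084011998879911e-05), np.float64(2.0840119989137696e-05)])
red cap (array([0.5194, 0.2625, 0.1258]), [np.float64(0.0005251128704975056), np.float64(0.0005251128704971948)])
[ 0.5049 -0.0497  0.108 ] [[ 0.3624  0.932  -0.0001]
 [ 0.932  -0.3624 -0.    ]
 [-0.0001 -0.     -1.    ]]
tcp [335.8671 258.587 ] [344.7062 241.6877]
tip [335.7825 258.9292] [344.6368 245.4016]
fingerroot [336.3425 256.663 ] [345.0853 221.4057]
body -1 -1 [337.7765 296.7711] [380.3015 227.179 ]
body -1 1 [362.4199 226.8857] [331.7685 210.6368]
body 1 -1 [309.9628 286.7853] [360.1863 233.6173]
body 1 1 [334.9317 217.205 ] [311.9296 215.9701]
```

View pics/c4.png

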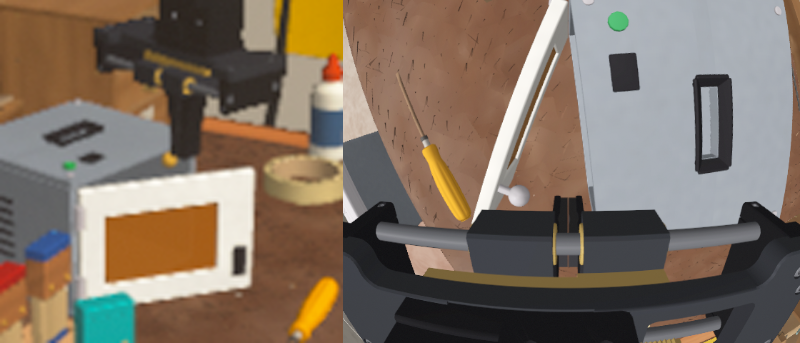

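```bash
cat >> h.py <<'E'
def wray(w,s,px):
    K=w["mtx"];v=np.array([(px[0]-K[0,2]),(px[1]-K[1,2])]);rr=np.linalg.norm(v);th=rr/K[0,0]
    d=np.r_[np.sin(th)*v/rr,np.cos(th)];T=np.array(w["hand_eye"]);R=Ro.from_quat(s["eef_rot"]).as_matrix()
    return s["ee_pos"]+R@T[:3,3],R@T[:3,:3]@d
def wz(w,s,px,z): o,d=wray(w,s,px);return o+d*(z-o[2])/d[2]
E
python3 - <<'E'
from h import *
np.set_printoptions(precision=4,suppress=True)
print(r.tcp_to_tips)
s=r.read_state();w=r.camera("wrist");H=hsv(w);v=H[...,2]
for rc,a in blobs((v<70).astype(np.uint8),(485,95,550,250),100)[:2]:
    print(rc,a)
    for z in(.148,.12,.1): P=np.array([wz(w,s,p,z) for p in cv2.boxPoints(rc)]);print(z,P.mean(0),np.linalg.norm(P[1]-P[0]),np.linalg.norm(P[2]-P[1]),np.degrees(np.arctan2(*(P[1]-P[0])[1::-1])))
# green LED
g=((abs(H[...,0].astype(int)-65)<15)&(H[...,1]>120)).astype(np.uint8);print("green",[(b,wz(w,s,b[0][0],.14),wz(w,s,b[0][0],.11)) for b in blobs(g,(340,0,440,60),50)])
c=r.camera("top");H=hsv(c);g=((abs(H[...,0].astype(int)-65)<18)&(H[...,1]>70)).astype(np.uint8);print("green top",[(b,onz(c,b[0][0],.14)) for b in blobs(g,(280,220,310,245),3)])
E
```

```text
0.011
((518.6109619140625, 172.73788452148438), (137.73060607910156, 54.32525634765625), 88.4377670288086) 6807.0
0.148 [ 0.6121 -0.0231  0.148 ] 0.028199605288821348 0.06411021962375153 -13.186635796549808
0.12 [ 0.6271 -0.0329  0.12  ] 0.0336637840800742 0.07653272337097705 -13.186635796549796
0.1 [ 0.6379 -0.0399  0.1   ] 0.03756676893096918 0.08540594033328101 -13.186635796549758
green [((((384.8800354003906, 29.660005569458008), (27.399999618530273, 26.400001525878906), 36.869895935058594), 553.5), array([0.5753, 0.0531, 0.14  ]), array([0.5832, 0.0581, 0.11  ]))]
green top [((((297.5, 231.5), (3.0, 3.0), 90.0), 8.5), array([0.5762, 0.0493, 0.14  ]))]
```

```bash
python3 - <<'E'
from h import *
d=r.camera("side");w=r.camera("wrist")
a=cv2.resize(d["color"][190:260,310:380],(480,480),interpolation=cv2.INTER_CUBIC)
b=w["color"][230:470,255:375];b=cv2.resize(b,(240,480))
print(w["color"][262:300:2,315].tolist())
cv2.imwrite("pics/c5.png",np.hstack([a,b])[:,:,::-1])
E
```

```text
[[148, 110, 86], [148, 110, 86], [148, 112, 88], [148, 110, 87], [149, 112, 87], [148, 111, 86], [147, 111, 85], [119, 89, 71], [93, 72, 60], [92, 70, 58], [91, 68, 57], [89, 69, 56], [88, 66, 54], [89, 66, 53], [89, 66, 53], [89, 65, 52], [90, 66, 54], [89, 65, 53], [89, 65, 53]]
```

View pics/c5.png

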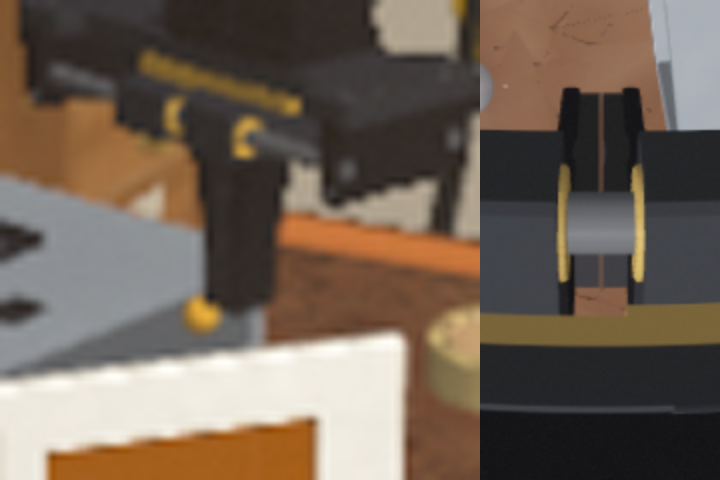

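The picture shows the fingertips at side pixel (345,234.5), but their reported pose projects to (345,245). So they sit about 30 to 35 mm above where the TCP data puts them, and the wrist view agrees. They passed over the door. I'll go back over the door and push from lower down.

```bash
python3 -m crank '[{"claw":1,"dx":0,"dy":0,"dz":-0.7,"ax":0,"ay":0,"az":0},{"claw":1,"dx":0.2,"dy":-0.61,"dz":0,"ax":0,"ay":0,"az":0},{"claw":1,"dx":0.2,"dy":-0.61,"dz":0,"ax":0,"ay":0,"az":0},{"claw":1,"dx":0.2,"dy":-0.61,"dz":0,"ax":0,"ay":0,"az":0},{"claw":1,"dx":0.2,"dy":-0.61,"dz":0,"ax":0,"ay":0,"az":0},{"claw":1,"dx":0.2,"dy":-0.61,"dz":0,"ax":0,"ay":0,"az":0},{"claw":1,"dx":0,"dy":0,"dz":0,"ax":0,"ay":0,"az":0}]'
python3 -m crank '[{"claw":1,"dx":0,"dy":0,"dz":0.7,"ax":0,"ay":0,"az":0},{"claw":1,"dx":0,"dy":0,"dz":0.7,"ax":0,"ay":0,"az":0},{"claw":1,"dx":0,"dy":0,"dz":0.7,"ax":0,"ay":0,"az":0},{"claw":1,"dx":0,"dy":0,"dz":0,"ax":0,"ay":0,"az":0}]'
python3 -m crank '[{"claw":1,"dx":-0.16,"dy":0.4,"dz":0,"ax":0,"ay":0,"az":0},{"claw":1,"dx":-0.16,"dy":0.4,"dz":0,"ax":0,"ay":0,"az":0},{"claw":1,"dx":-0.16,"dy":0.4,"dz":0,"ax":0,"ay":0,"az":0},{"claw":1,"dx":0,"dy":0,"dz":0,"ax":0,"ay":0,"az":0}]'
```

```text
time: 5.08
ee_pos: [0.4286, 0.0134, 0.1291]
eef_rot: [0.825, 0.566, -0.0, 0.0]
ft_force: [0.0, 0.3, 1.0]
width: 0.0009
grip_force: 0.0
time: 5.42
ee_pos: [0.4285, 0.0109, 0.063]
eef_rot: [0.825, 0.565, -0.002, -0.002]
ft_force: [-1.7, 0.6, -1.2]
width: 0.0007
grip_force: 0.0
time: 5.75
ee_pos: [0.4618, -0.0177, 0.0671]
eef_rot: [0.826, 0.563, 0.001, 0.001]
ft_force: [-0.7, -0.3, -0.0]
width: 0.0006
grip_force: 0.0
```

```bash
python3 -m crank '[{"claw":1,"dx":-0.16,"dy":0.4,"dz":0,"ax":0,"ay":0,"az":0},{"claw":1,"dx":-0.16,"dy":0.4,"dz":0,"ax":0,"ay":0,"az":0},{"claw":1,"dx":0,"dy":0,"dz":0,"ax":0,"ay":0,"az":0}]'
python3 - <<'E'
from h import *
c=r.camera("top");w=r.camera("wrist")
a=cv2.resize(c["color"][180:300,270:380],None,fx=3.5,fy=3.5)
cv2.imwrite("pics/c6.png",np.hstack([a,cv2.resize(w["color"],(415,420*415//560))[:420] if 0 else cv2.resize(w["color"][:400],(415,420))])[:,:,::-1])
E
```

```text
time: 6.0
ee_pos: [0.4798, -0.0351, 0.0664]
eef_rot: [0.826, 0.564, 0.0, 0.001]
ft_force: [-0.1, -0.2, 0.1]
width: 0.0005
grip_force: 0.0
```

View pics/c6.png

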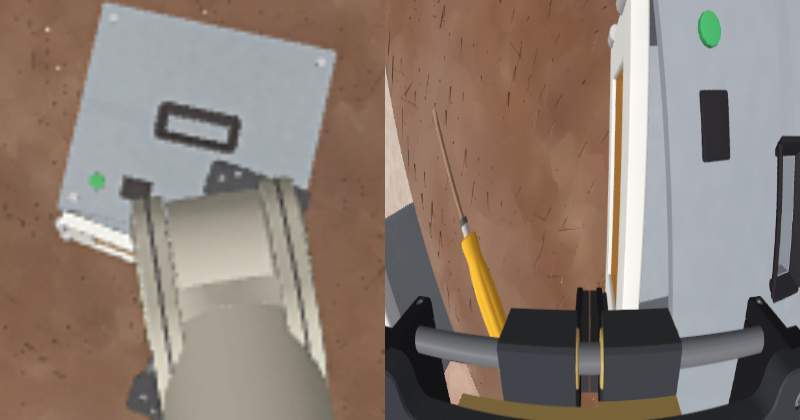

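The fingers now press on the outside of the door, which is nearly closed: its top edge runs from crop (65,225) to (130,255). I'll push slowly through the catch.

```bash
python3 -m crank '[{"claw":1,"dx":-0.06,"dy":0.2,"dz":0,"ax":0,"ay":0,"az":0},{"claw":1,"dx":0,"dy":0,"dz":0,"ax":0,"ay":0,"az":0}]'
python3 -m crank '[{"claw":1,"dx":0,"dy":0.2,"dz":0,"ax":0,"ay":0,"az":0},{"claw":1,"dx":0,"dy":0,"dz":0,"ax":0,"ay":0,"az":0}]'
python3 -m crank '[{"claw":1,"dx":0,"dy":0.15,"dz":0,"ax":0,"ay":0,"az":0},{"claw":1,"dx":0,"dy":0,"dz":0,"ax":0,"ay":0,"az":0}]'
```

```text
time: 6.27
ee_pos: [0.4831, -0.037, 0.0661]
eef_rot: [0.825, 0.565, 0.0, 0.0]
ft_force: [-0.4, 0.4, 0.2]
width: 0.0008
grip_force: 0.1
time: 6.43
ee_pos: [0.4884, -0.039, 0.0661]
eef_rot: [0.825, 0.565, -0.0, -0.0]
ft_force: [0.8, 0.1, -0.0]
width: 0.0008
grip_force: 0.0
time: 6.6
ee_pos: [0.493, -0.0406, 0.066]
eef_rot: [0.825, 0.565, 0.0, 0.0]
ft_force: [-0.5, -0.0, -0.5]
width: 0.0008
grip_force: 0.0
```

```bash
python3 -m crank '[{"claw":1,"dx":0,"dy":0.12,"dz":0,"ax":0,"ay":0,"az":0},{"claw":1,"dx":0,"dy":0,"dz":0,"ax":0,"ay":0,"az":0}]'
python3 -m crank '[{"claw":1,"dx":0,"dy":0.12,"dz":0,"ax":0,"ay":0,"az":0},{"claw":1,"dx":0,"dy":0,"dz":0,"ax":0,"ay":0,"az":0}]'
python3 -m crank '[{"claw":1,"dx":0,"dy":0.1,"dz":0,"ax":0,"ay":0,"az":0},{"claw":1,"dx":0,"dy":0,"dz":0,"ax":0,"ay":0,"az":0}]'
```

```text
time: 6.77
ee_pos: [0.4965, -0.042, 0.0661]
eef_rot: [0.825, 0.565, 0.0, 0.0]
ft_force: [0.6, -0.5, -0.3]
width: 0.0005
grip_force: 0.0
time: 6.93
ee_pos: [0.4998, -0.0433, 0.0661]
eef_rot: [0.825, 0.565, 0.0, 0.0]
ft_force: [-0.7, 0.3, -0.1]
width: 0.0006
grip_force: 0.2
time: 7.1
ee_pos: [0.5004, -0.0434, 0.0657]
eef_rot: [0.825, 0.565, -0.002, -0.001]
ft_force: [-11.1, 3.0, 7.5]
width: 0.0004
grip_force: 6.3
```

```bash
python3 -m crank '[{"claw":1,"dx":0,"dy":0.08,"dz":0,"ax":0,"ay":0,"az":0},{"claw":1,"dx":0,"dy":0,"dz":0,"ax":0,"ay":0,"az":0},{"claw":1,"dx":0,"dy":0,"dz":0,"ax":0,"ay":0,"az":0}]'
python3 -m crank '[{"claw":1,"dx":0,"dy":-0.4,"dz":0,"ax":0,"ay":0,"az":0},{"claw":1,"dx":0,"dy":-0.6,"dz":0,"ax":0,"ay":0,"az":0},{"claw":1,"dx":0,"dy":-0.2,"dz":-0.5,"ax":0,"ay":0,"az":0},{"claw":1,"dx":0,"dy":0,"dz":-1,"ax":0,"ay":0,"az":0},{"claw":1,"dx":0,"dy":0,"dz":-1,"ax":0,"ay":0,"az":0},{"claw":1,"dx":0,"dy":0,"dz":-1,"ax":0,"ay":0,"az":0},{"claw":1,"dx":0,"dy":0,"dz":-1,"ax":0,"ay":0,"az":0}]'
python3 - <<'E'
from h import *
s=r.read_state();w=r.camera("wrist");c=r.camera("top");d=r.camera("side")
print(s["ee_pos"])
a=np.hstack([cv2.resize(d["color"][200:300,250:360],(385,350)),cv2.resize(w["color"][:420],(415,350))])
cv2.imwrite("pics/c7.png",a[:,:,::-1])
E
```

```text
time: 7.35
ee_pos: [0.5006, -0.0436, 0.0656]
eef_rot: [0.825, 0.565, -0.003, -0.003]
ft_force: [-21.6, 6.2, 16.0]
width: 0.0005
grip_force: 12.9
time: 7.93
ee_pos: [0.4707, -0.0321, 0.2028]
eef_rot: [0.825, 0.565, 0.0, 0.0]
ft_force: [1.1, 0.6, -0.1]
width: 0.0003
grip_force: 0.0
[ 0.47074609 -0.03208491  0.20277897]
```

View pics/c7.png

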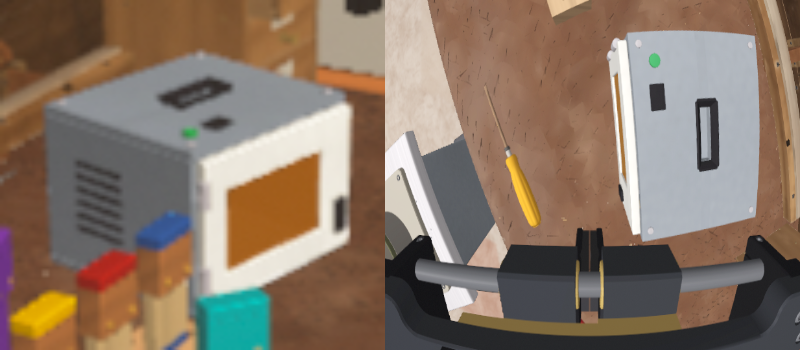

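The door is flush with the box front, and at contact the push force rose to 21 N without further motion, so it hit its stop. Next I'll measure the slot from the wrist camera, and the positions of the neighbouring look-alikes.

```bash
python3 - <<'E'
from h import *
np.set_printoptions(precision=4,suppress=True)
s=r.read_state();w=r.camera("wrist");H=hsv(w);v=H[...,2]
print(s["ee_pos"],s["eef_rot"],s["ft_force"])
for rc,a in blobs((v<70).astype(np.uint8),(460,105,540,215),200)[:2]:
    P=np.array([wz(w,s,p,.148) for p in cv2.boxPoints(rc)]);print("rim",rc,a,P.mean(0),np.linalg.norm(P[1]-P[0]),np.linalg.norm(P[2]-P[1]),np.degrees(np.arctan2(*(P[1]-P[0])[1::-1])))
c=r.camera("top");H=hsv(c);h,S,v=[H[...,i].astype(int) for i in range(3)]
for n,h0,b in(("turq",90,(205,275,245,305)),("purple",137,(205,205,245,235)),("red",0,(205,245,235,270)),("blue",110,(232,245,262,270)),("yellow",25,(178,245,206,265))):
    m=((np.minimum(abs(h-h0),180-abs(h-h0))<12)&(S>110)).astype(np.uint8)
    for rc,a in blobs(m,b)[:1]: P=np.array([onz(c,p,.133) for p in cv2.boxPoints(rc)])[:,:2];print(n,rc,P.mean(0),P.min(0),P.max(0))
E
```

```text
[ 0.4723 -0.0322  0.2033] [0.8255 0.5645 0.0016 0.0019] [ 0.9142 -0.9237 -0.3505]
rim ((494.31170654296875, 161.39801025390625), (86.29840087890625, 34.08449172973633), 87.47388458251953) 2708.5 [ 0.612  -0.0233  0.148 ] 0.027478884162533725 0.06286184013828937 -13.737221733670172
turq ((223.8000030517578, 290.6000061035156), (22.000003814697266, 8.80000114440918), 36.869895935058594) [0.4274 0.2451] [0.4007 0.2153] [0.4541 0.2748]
purple ((224.6500244140625, 220.4500274658203), (13.281566619873047, 19.922346115112305), 71.56504821777344) [0.612  0.2414] [0.5874 0.2109] [0.6367 0.2719]
red ((220.5, 256.5), (9.0, 23.0), 90.0) [0.5167 0.253 ] [0.5041 0.2227] [0.5294 0.2833]
blue ((244.5, 255.5), (7.0, 15.0), 90.0) [0.5176 0.19  ] [0.5079 0.1702] [0.5274 0.2098]
yellow ((193.5, 257.0), (8.0, 23.0), 90.0) [0.5174 0.3239] [0.506  0.2937] [0.5288 0.3542]
```

```bash
python3 -m crank '[{"claw":-0.2,"dx":0.96,"dy":-0.21,"dz":0,"ax":0,"ay":0,"az":0},{"claw":-0.2,"dx":0.96,"dy":-0.21,"dz":0,"ax":0,"ay":0,"az":0},{"claw":-0.2,"dx":0.96,"dy":-0.21,"dz":0,"ax":0,"ay":0,"az":0},{"claw":-0.2,"dx":0.96,"dy":-0.21,"dz":0,"ax":0,"ay":0,"az":0},{"claw":-0.2,"dx":0.96,"dy":-0.21,"dz":0,"ax":0,"ay":0,"az":0},{"claw":-0.2,"dx":0.96,"dy":-0.21,"dz":0,"ax":0,"ay":0,"az":0},{"claw":-0.2,"dx":0.96,"dy":-0.21,"dz":0,"ax":0,"ay":0,"az":0},{"claw":-0.2,"dx":0.96,"dy":-0.21,"dz":0,"ax":0,"ay":0,"az":0}]'
python3 -m crank '[{"claw":-0.2,"dx":0,"dy":0,"dz":0,"ax":0,"ay":0,"az":-0.82},{"claw":-0.2,"dx":0,"dy":0,"dz":0,"ax":0,"ay":0,"az":-0.82},{"claw":-0.2,"dx":0,"dy":0,"dz":0,"ax":0,"ay":0,"az":-0.82},{"claw":-0.2,"dx":0,"dy":0,"dz":0,"ax":0,"ay":0,"az":-0.82},{"claw":-0.2,"dx":0,"dy":0,"dz":0,"ax":0,"ay":0,"az":0},{"claw":-0.2,"dx":0,"dy":0,"dz":0,"ax":0,"ay":0,"az":0}]'
python3 - <<'E'
from h import *
np.set_printoptions(precision=4,suppress=True)
s=r.read_state();w=r.camera("wrist");H=hsv(w);h,S,v=[H[...,i].astype(int) for i in range(3)]
print(s["ee_pos"],s["eef_rot"],s["width"])
cv2.imwrite("pics/w8.png",w["color"][:,:,::-1])
for n,h0 in(("red",0),("blue",110),("yellow",25)):
    m=((np.minimum(abs(h-h0),180-abs(h-h0))<8)&(S>150)&(v>60)).astype(np.uint8)
    for rc,a in blobs(m,(0,0,640,480),150)[:3]:
        P=np.array([wz(w,s,p,.133) for p in cv2.boxPoints(rc)]);print(n,rc,a,P.mean(0),np.linalg.norm(P[1]-P[0]),np.linalg.norm(P[2]-P[1]),np.degrees(np.arctan2(*(P[1]-P[0])[1::-1])))
E
```

```text
time: 8.85
ee_pos: [0.5068, 0.2021, 0.1996]
eef_rot: [0.825, 0.564, -0.001, -0.0]
ft_force: [1.3, -0.3, 0.4]
width: 0.0455
grip_force: 0.0
time: 9.35
ee_pos: [0.5069, 0.2008, 0.1999]
eef_rot: [0.718, 0.696, -0.001, -0.001]
ft_force: [0.7, 0.5, -0.5]
width: 0.0521
grip_force: 0.0
[0.5069 0.2008 0.1999] [ 0.7176  0.6964 -0.0007 -0.0005] 0.05212822289591983
red ((328.0, 146.5), (63.0, 28.0), 90.0) 1677.5 [0.5175 0.2647 0.133 ] 0.018652672845129684 0.04301036945248052 -1.2879054578346578
blue ((329.0, 245.0), (58.0, 26.0), 90.0) 1445.5 [0.5167 0.1942 0.133 ] 0.018222939412342144 0.04430366730189005 -1.6179812245112697
yellow ((327.1495361328125, 43.97700881958008), (62.50749588012695, 29.374122619628906), 88.85424041748047) 1740.5 [0.5189 0.3354 0.133 ] 0.019559128195102127 0.04423050119001972 0.2530444712318403
```

```bash
python3 -m crank '[{"claw":-0.2,"dx":0.71,"dy":0.1,"dz":0,"ax":0,"ay":0,"az":0},{"claw":-0.2,"dx":0.71,"dy":0.1,"dz":0,"ax":0,"ay":0,"az":0},{"claw":-0.2,"dx":0.71,"dy":0.1,"dz":0,"ax":0,"ay":0,"az":0},{"claw":-0.2,"dx":0,"dy":0,"dz":0.9,"ax":0,"ay":0,"az":0},{"claw":-0.2,"dx":0,"dy":0,"dz":0.9,"ax":0,"ay":0,"az":0},{"claw":-0.2,"dx":0,"dy":0,"dz":0.5,"ax":0,"ay":0,"az":0},{"claw":-0.2,"dx":0,"dy":0,"dz":0.5,"ax":0,"ay":0,"az":0},{"claw":-0.2,"dx":0,"dy":0,"dz":0,"ax":0,"ay":0,"az":0}]'
python3 - <<'E'
from h import *
np.set_printoptions(precision=4,suppress=True)
s=r.read_state();w=r.camera("wrist");H=hsv(w);h,S,v=[H[...,i].astype(int) for i in range(3)]
print(s["ee_pos"],s["ft_force"])
m=((np.minimum(h,180-h)<8)&(S>150)&(v>60)).astype(np.uint8)
for rc,a in blobs(m,(0,0,640,480),150)[:2]:
    P=np.array([wz(w,s,p,.133) for p in cv2.boxPoints(rc)]);print(rc,a,P.mean(0),P.ptp(0) if hasattr(P,"ptp") else np.ptp(P,0))
cv2.imwrite("pics/w9.png",w["color"][:,:,::-1])
E
```

```text
time: 10.07
ee_pos: [0.5164, 0.2634, 0.1136]
eef_rot: [0.718, 0.697, -0.002, -0.001]
ft_force: [-0.6, -0.3, -0.5]
width: 0.052
grip_force: 0.0
[0.5164 0.2634 0.1136] [-0.5969 -0.3278 -0.5012]
((317.0, 283.5), (83.0, 40.0), 90.0) 3156.5 [0.5177 0.2669 0.133 ] [0.021  0.0461 0.    ]
```

```bash
python3 -m crank '[{"claw":-0.2,"dx":0.05,"dy":0.04,"dz":0.5,"ax":0,"ay":0,"az":0},{"claw":-0.2,"dx":0,"dy":0,"dz":0.4,"ax":0,"ay":0,"az":0},{"claw":-0.2,"dx":0,"dy":0,"dz":0.3,"ax":0,"ay":0,"az":0},{"claw":-0.2,"dx":0,"dy":0,"dz":0.15,"ax":0,"ay":0,"az":0},{"claw":-0.2,"dx":0,"dy":0,"dz":0,"ax":0,"ay":0,"az":0}]'
python3 -m crank '[{"claw":1,"dx":0,"dy":0,"dz":0,"ax":0,"ay":0,"az":0},{"claw":1,"dx":0,"dy":0,"dz":0,"ax":0,"ay":0,"az":0},{"claw":1,"dx":0,"dy":0,"dz":0,"ax":0,"ay":0,"az":0},{"claw":1,"dx":0,"dy":0,"dz":0,"ax":0,"ay":0,"az":0},{"claw":1,"dx":0,"dy":0,"dz":0,"ax":0,"ay":0,"az":0},{"claw":1,"dx":0,"dy":0,"dz":0,"ax":0,"ay":0,"az":0}]' 30
```

```text
time: 10.53
ee_pos: [0.5187, 0.2656, 0.0753]
eef_rot: [0.717, 0.697, -0.001, -0.0]
ft_force: [-0.2, -0.7, -0.2]
width: 0.0521
grip_force: 0.0
time: 11.03
ee_pos: [0.5194, 0.2661, 0.0768]
eef_rot: [0.717, 0.697, 0.0, 0.0]
ft_force: [1.2, 0.1, 0.3]
width: 0.0199
grip_force: 3.4
```

```bash
python3 -m crank '[{"claw":1,"dx":0,"dy":0,"dz":0,"ax":0,"ay":0,"az":0},{"claw":1,"dx":0,"dy":0,"dz":0,"ax":0,"ay":0,"az":0},{"claw":1,"dx":0,"dy":0,"dz":-0.2,"ax":0,"ay":0,"az":0},{"claw":1,"dx":0,"dy":0,"dz":-0.4,"ax":0,"ay":0,"az":0},{"claw":1,"dx":0,"dy":0,"dz":-0.6,"ax":0,"ay":0,"az":0},{"claw":1,"dx":0,"dy":0,"dz":-0.6,"ax":0,"ay":0,"az":0},{"claw":1,"dx":0,"dy":0,"dz":-0.6,"ax":0,"ay":0,"az":0},{"claw":1,"dx":0,"dy":0,"dz":-0.6,"ax":0,"ay":0,"az":0}]' 30
python3 -m crank '[{"claw":1,"dx":0,"dy":0,"dz":-0.8,"ax":0,"ay":0,"az":0},{"claw":1,"dx":0,"dy":0,"dz":-0.8,"ax":0,"ay":0,"az":0},{"claw":1,"dx":0,"dy":0,"dz":-0.8,"ax":0,"ay":0,"az":0},{"claw":1,"dx":0,"dy":0,"dz":-0.8,"ax":0,"ay":0,"az":0},{"claw":1,"dx":0,"dy":0,"dz":0,"ax":0,"ay":0,"az":0}]'
python3 - <<'E'
from h import *
np.set_printoptions(precision=4,suppress=True)
s=r.read_state();print(s["ee_pos"],s["width"],s["grip_force"],s["ft_force"])
c=r.camera("side");H=hsv(c);h,S,v=[H[...,i].astype(int) for i in range(3)]
m=((np.minimum(h,180-h)<8)&(S>150)).astype(np.uint8)
print(blobs(m,(240,160,340,320),5))
def pj(c,X):
    q=np.array(c["R"])@X+c["t"];u=np.array(c["mtx"])@q;return u[:2]/u[2]
p=s["ee_pos"]
for dz in(-.0688,-.0498,-.0308): print("lacquer",dz,pj(c,p+[0,0,dz]))
E
```

```text
time: 11.7
ee_pos: [0.5192, 0.2663, 0.1685]
eef_rot: [0.717, 0.697, 0.0, 0.0]
ft_force: [0.8, 0.1, -0.1]
width: 0.0198
grip_force: 30.0
time: 12.12
ee_pos: [0.5204, 0.2676, 0.2685]
eef_rot: [0.717, 0.697, 0.003, 0.001]
ft_force: [0.4, 1.2, 0.2]
width: 0.0198
grip_force: 30.0
[0.5204 0.2676 0.2685] 0.019817112549971504 29.999072925929795 [0.405  1.1618 0.2391]
[(((277.5, 240.5), (19.0, 13.0), 90.0), 185.5), (((272.0, 195.0), (8.0, 10.0), 90.0), 65.0)]
lacquer -0.0688 [277.7931 247.4227]
lacquer -0.0498 [277.536  239.3561]
lacquer -0.0308 [277.2758 231.1903]
```

```bash
python3 -m crank '[{"claw":1,"dx":-0.4,"dy":0.14,"dz":0,"ax":0,"ay":0,"az":0},{"claw":1,"dx":-0.8,"dy":0.277,"dz":0,"ax":0,"ay":0,"az":0},{"claw":1,"dx":-0.8,"dy":0.277,"dz":0,"ax":0,"ay":0,"az":0},{"claw":1,"dx":-0.8,"dy":0.277,"dz":0,"ax":0,"ay":0,"az":0},{"claw":1,"dx":-0.8,"dy":0.277,"dz":0,"ax":0,"ay":0,"az":0},{"claw":1,"dx":-0.8,"dy":0.277,"dz":0,"ax":0,"ay":0,"az":0},{"claw":1,"dx":-0.8,"dy":0.277,"dz":0,"ax":0,"ay":0,"az":0},{"claw":1,"dx":-0.8,"dy":0.277,"dz":0,"ax":0,"ay":0,"az":0}]'
python3 -m crank '[{"claw":1,"dx":-0.8,"dy":0.277,"dz":0,"ax":0,"ay":0,"az":0},{"claw":1,"dx":-0.8,"dy":0.277,"dz":0,"ax":0,"ay":0,"az":0},{"claw":1,"dx":-0.8,"dy":0.277,"dz":0,"ax":0,"ay":0,"az":0},{"claw":1,"dx":-0.8,"dy":0.277,"dz":0,"ax":0,"ay":0,"az":0},{"claw":1,"dx":-0.4,"dy":0.14,"dz":0,"ax":0,"ay":0,"az":0},{"claw":1,"dx":0,"dy":0,"dz":0,"ax":0,"ay":0,"az":0.66},{"claw":1,"dx":0,"dy":0,"dz":0,"ax":0,"ay":0,"az":0.66},{"claw":1,"dx":0,"dy":0,"dz":0,"ax":0,"ay":0,"az":0.66}]'
python3 -m crank '[{"claw":1,"dx":0,"dy":0,"dz":0,"ax":0,"ay":0,"az":0},{"claw":1,"dx":0,"dy":0,"dz":0,"ax":0,"ay":0,"az":0},{"claw":1,"dx":0,"dy":0,"dz":0,"ax":0,"ay":0,"az":0}]'
python3 - <<'E'
from h import *
np.set_printoptions(precision=4,suppress=True)
s=r.read_state();print(s["ee_pos"],s["width"],s["grip_force"])
R=Ro.from_quat(s["eef_rot"]).as_matrix();print(R)
w=r.camera("wrist");cv2.imwrite("pics/w10.png",w["color"][:,:,::-1])
d=r.camera("side");H=hsv(d);h,S,v=[H[...,i].astype(int) for i in range(3)]
m=((np.minimum(h,180-h)<8)&(S>150)).astype(np.uint8);print(blobs(m,(270,140,350,250),5))
def pj(c,X):
    q=np.array(c["R"])@X+c["t"];u=np.array(c["mtx"])@q;return u[:2]/u[2]
print(pj(d,s["ee_pos"]+[0,0,-.0498]), "slot rim side", pj(d,np.array([.612,-.0233,.148])),"seen 305.6,226.3")
rim=(w["color"].max(2)<75).astype(np.uint8)
def wp(X):
    T=np.array(w["hand_eye"]);q=np.linalg.inv(T)@np.r_[R.T@(np.array(X)-s["ee_pos"]),1];rr=np.hypot(q[0],q[1]);th=np.arctan2(rr,q[2]);return w["mtx"][:2,2]+w["mtx"][0,0]*th*q[:2]/rr
print("wrist slot px",wp([.612,-.0233,.148]),"tip px",wp(s["ee_pos"]+[0,0,-.0688]))
E
```

```text
time: 12.83
ee_pos: [0.5764, 0.0818, 0.2615]
eef_rot: [0.717, 0.697, -0.001, -0.0]
ft_force: [0.3, -0.9, -1.3]
width: 0.0201
grip_force: 30.0
time: 13.5
ee_pos: [0.6105, -0.0249, 0.2616]
eef_rot: [0.786, 0.618, -0.001, -0.001]
ft_force: [-0.5, -0.8, -0.6]
width: 0.0201
grip_force: 30.0
time: 13.75
ee_pos: [0.6109, -0.0245, 0.2622]
eef_rot: [0.784, 0.62, -0.0, -0.0]
ft_force: [0.1, -0.1, -0.5]
width: 0.0201
grip_force: 30.0
[ 0.6109 -0.0245  0.2622] 0.020145903229150167 29.999252193556458
[[ 0.2302  0.9732 -0.0006]
 [ 0.9732 -0.2302 -0.    ]
 [-0.0002 -0.0006 -1.    ]]
[(((307.0, 203.0), (14.0, 12.0), 90.0), 140.0), (((302.0, 166.0), (8.0, 6.0), 0.0), 36.0)]
[306.2912 202.4482] slot rim side [305.9431 224.8232] seen 305.6,226.3
wrist slot px [316.0278 218.0989] tip px [315.0158 236.6895]
```

```bash
python3 -m crank '[{"claw":1,"dx":0.03,"dy":0.06,"dz":0.4,"ax":0,"ay":0,"az":0},{"claw":1,"dx":0,"dy":0,"dz":0.4,"ax":0,"ay":0,"az":0},{"claw":1,"dx":0,"dy":0,"dz":0.3,"ax":0,"ay":0,"az":0},{"claw":1,"dx":0,"dy":0,"dz":0,"ax":0,"ay":0,"az":0}]'
python3 -m crank '[{"claw":1,"dx":0,"dy":0,"dz":0.17,"ax":0,"ay":0,"az":0},{"claw":1,"dx":0,"dy":0,"dz":0.17,"ax":0,"ay":0,"az":0},{"claw":1,"dx":0,"dy":0,"dz":0,"ax":0,"ay":0,"az":0}]'
```

```text
time: 14.18
ee_pos: [0.6118, -0.0243, 0.2263]
eef_rot: [0.785, 0.62, -0.002, -0.001]
ft_force: [-0.9, 0.8, -1.6]
width: 0.02
grip_force: 30.0
time: 14.43
ee_pos: [0.6128, -0.0241, 0.2184]
eef_rot: [0.785, 0.619, -0.0, -0.0]
ft_force: [0.1, 0.2, -0.8]
width: 0.0201
grip_force: 30.0
```

```bash
python3 -m crank '[{"claw":1,"dx":0,"dy":0,"dz":0.13,"ax":0,"ay":0,"az":0},{"claw":1,"dx":0,"dy":0,"dz":0,"ax":0,"ay":0,"az":0}]'; python3 -m crank '[{"claw":1,"dx":0,"dy":0,"dz":0.1,"ax":0,"ay":0,"az":0},{"claw":1,"dx":0,"dy":0,"dz":0,"ax":0,"ay":0,"az":0}]'
```

```text
time: 14.6
ee_pos: [0.613, -0.0241, 0.215]
eef_rot: [0.785, 0.619, -0.0, -0.0]
ft_force: [0.1, -0.0, -0.7]
width: 0.0196
grip_force: 30.0
time: 14.77
ee_pos: [0.613, -0.0241, 0.2121]
eef_rot: [0.785, 0.619, -0.0, -0.0]
ft_force: [0.2, 0.2, -1.6]
width: 0.0197
grip_force: 30.0
```

Tip at about 0.143, inside the rim mouth with no contact. I'll continue in small steps.

```bash
python3 -m crank '[{"claw":1,"dx":0,"dy":0,"dz":0.1,"ax":0,"ay":0,"az":0},{"claw":1,"dx":0,"dy":0,"dz":0,"ax":0,"ay":0,"az":0}]'; python3 -m crank '[{"claw":1,"dx":0,"dy":0,"dz":0.07,"ax":0,"ay":0,"az":0},{"claw":1,"dx":0,"dy":0,"dz":0,"ax":0,"ay":0,"az":0}]'
```

```text
time: 14.93
ee_pos: [0.6131, -0.024, 0.2092]
eef_rot: [0.785, 0.619, 0.0, 0.0]
ft_force: [0.9, -0.5, -0.8]
width: 0.0196
grip_force: 30.0
time: 15.1
ee_pos: [0.6132, -0.0238, 0.2073]
eef_rot: [0.785, 0.62, 0.0, 0.0]
ft_force: [0.6, 1.2, -1.1]
width: 0.0202
grip_force: 30.0
```

```bash
python3 -m crank '[{"claw":1,"dx":0,"dy":0,"dz":0.07,"ax":0,"ay":0,"az":0},{"claw":1,"dx":0,"dy":0,"dz":0,"ax":0,"ay":0,"az":0}]'
```

```text
time: 15.27
ee_pos: [0.613, -0.0238, 0.2049]
eef_rot: [0.785, 0.62, 0.0, -0.0]
ft_force: [1.1, 2.0, 0.3]
width: 0.0196
grip_force: 30.0
```

```bash
python3 -m crank '[{"claw":1,"dx":0.03,"dy":0.01,"dz":0.1,"ax":0,"ay":0,"az":0},{"claw":1,"dx":0,"dy":0,"dz":0,"ax":0,"ay":0,"az":0}]'; python3 -m crank '[{"claw":1,"dx":0,"dy":0,"dz":0.1,"ax":0,"ay":0,"az":0},{"claw":1,"dx":0,"dy":0,"dz":0,"ax":0,"ay":0,"az":0}]'
```

```text
time: 15.43
ee_pos: [0.6133, -0.0234, 0.2015]
eef_rot: [0.785, 0.619, -0.0, -0.0]
ft_force: [1.0, 0.2, -1.4]
width: 0.0198
grip_force: 30.0
time: 15.6
ee_pos: [0.6134, -0.0235, 0.1986]
eef_rot: [0.785, 0.619, -0.0, -0.0]
ft_force: [0.1, 0.4, -0.8]
width: 0.0201
grip_force: 30.0
```

Forces have died away. The tip should now be at about 0.130, in the plate, so I'll continue down to a TCP height of about 0.151.

```bash
python3 -m crank '[{"claw":1,"dx":0,"dy":0,"dz":0.2,"ax":0,"ay":0,"az":0},{"claw":1,"dx":0,"dy":0,"dz":0.2,"ax":0,"ay":0,"az":0},{"claw":1,"dx":0,"dy":0,"dz":0,"ax":0,"ay":0,"az":0}]'
```

```text
time: 15.85
ee_pos: [0.613, -0.0234, 0.1856]
eef_rot: [0.785, 0.619, -0.001, -0.001]
ft_force: [0.7, 0.6, -2.1]
width: 0.0195
grip_force: 30.0
```

```bash
python3 -m crank '[{"claw":1,"dx":0,"dy":0,"dz":0.2,"ax":0,"ay":0,"az":0},{"claw":1,"dx":0,"dy":0,"dz":0.2,"ax":0,"ay":0,"az":0},{"claw":1,"dx":0,"dy":0,"dz":0.2,"ax":0,"ay":0,"az":0},{"claw":1,"dx":0,"dy":0,"dz":0,"ax":0,"ay":0,"az":0}]'
```

```text
time: 16.18
ee_pos: [0.6129, -0.0233, 0.1676]
eef_rot: [0.785, 0.619, -0.001, -0.001]
ft_force: [0.2, 0.9, -2.1]
width: 0.02
grip_force: 30.0
```

```bash
python3 -m crank '[{"claw":1,"dx":0,"dy":0,"dz":0.2,"ax":0,"ay":0,"az":0},{"claw":1,"dx":0,"dy":0,"dz":0.2,"ax":0,"ay":0,"az":0},{"claw":1,"dx":0,"dy":0,"dz":0.17,"ax":0,"ay":0,"az":0},{"claw":1,"dx":0,"dy":0,"dz":0,"ax":0,"ay":0,"az":0},{"claw":1,"dx":0,"dy":0,"dz":0,"ax":0,"ay":0,"az":0},{"claw":1,"dx":0,"dy":0,"dz":0,"ax":0,"ay":0,"az":0},{"claw":1,"dx":0,"dy":0,"dz":0,"ax":0,"ay":0,"az":0},{"claw":1,"dx":0,"dy":0,"dz":0,"ax":0,"ay":0,"az":0}]'
python3 - <<'E'
from h import *
np.set_printoptions(precision=4,suppress=True)
s=r.read_state();print(s["ee_pos"],s["ft_force"],s["joint_vel"])
d=r.camera("side")
def pj(c,X):
    q=np.array(c["R"])@X+c["t"];u=np.array(c["mtx"])@q;return u[:2]/u[2]
p=s["ee_pos"];print("shoulder px",pj(d,p+[0,0,.0112]),"cap top",pj(d,p+[0,0,.0562]),"rim",pj(d,np.array([.613,-.024,.148])))
cv2.imwrite("pics/c8.png",cv2.resize(d["color"][150:300,240:380],None,fx=4,fy=4,interpolation=cv2.INTER_CUBIC)[:,:,::-1])
E
```

```text
time: 16.85
ee_pos: [0.6138, -0.0234, 0.1525]
eef_rot: [0.785, 0.619, 0.0, 0.0]
ft_force: [-1.1, -0.5, -0.8]
width: 0.0197
grip_force: 30.0
[ 0.6138 -0.0234  0.1525] [-1.1386 -0.5363 -0.8229] [-0.0006  0.0021  0.0022  0.0019 -0.0005  0.0003  0.0008]
shoulder px [305.3386 219.3535] cap top [305.1703 203.7215] rim [305.7508 224.6947]
```

View pics/c8.png

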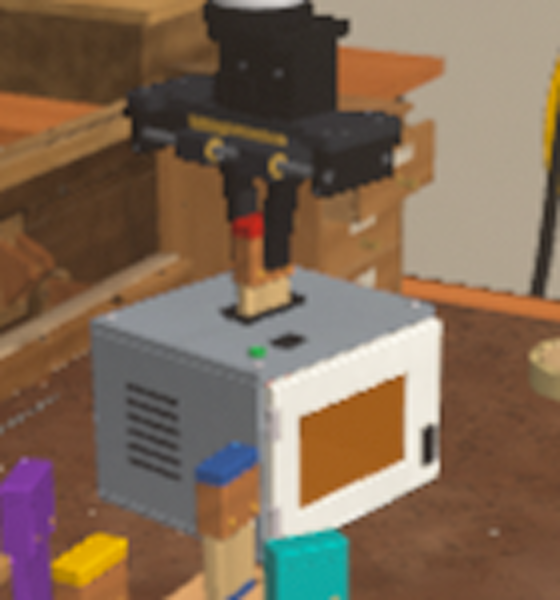

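The picture shows the paddle upright in the slot. Its shoulder is at about crop (265,283), clear of the rim at crop (263,308), with no lacquer visible, and the door is flush shut. I'll centre the depth a little, then hand in.

```bash
python3 -m crank '[{"claw":1,"dx":0,"dy":0,"dz":0.1,"ax":0,"ay":0,"az":0},{"claw":1,"dx":0,"dy":0,"dz":0,"ax":0,"ay":0,"az":0},{"claw":1,"dx":0,"dy":0,"dz":0,"ax":0,"ay":0,"az":0},{"claw":1,"dx":0,"dy":0,"dz":0,"ax":0,"ay":0,"az":0},{"claw":1,"dx":0,"dy":0,"dz":0,"ax":0,"ay":0,"az":0},{"claw":1,"dx":0,"dy":0,"dz":0,"ax":0,"ay":0,"az":0}]' && python3 -c "
from bench import r
print(r.close_job())"
```

```text
time: 17.4
ee_pos: [0.6136, -0.0233, 0.1492]
eef_rot: [0.785, 0.619, 0.0, 0.0]
ft_force: [-0.1, -0.0, -0.5]
width: 0.0197
grip_force: 30.0
the job is handed in; nothing more can be done
None
```

I handed the job in at about 17.4 s with the door shut and the red paddle held upright in the slot, its tip an estimated 60 mm below the top plate and the handle clear of the rim; no verdict came back.

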